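# Clear the glue bottle out of the packing cell and pack the last relay

## Robot

A 6-joint arm with a two-finger parallel gripper is mounted at the origin on the work surface. World frame = base frame: x ahead of the robot, y to its left, z up, the work surface at z = 0. Lengths are in mm, angles in rad, forces in N, time in s.
With the tool pointing down it reaches from about 350 to 975 mm from the base axis. Payload 7.1 kg.
Tool frame: the origin (TCP) lies midway between the tips of the shut fingers; the grasp point (between the pads) lies 19 mm behind it (manip.hold_point_z is the distance from the TCP to the grasp point, in mm); z points along the fingers, y is the line along which they close (so a half turn about z gives the same grasp; the last joint's range is limited). The gripper opens to 88 mm and grips with 3 to 60 N. Pads are 20 mm wide; open, the fingers measure 115 mm over their backs; the gripper's body (75 mm by 178 mm) begins 61 mm behind the grasp point.
Start: joints at [1.131, 0.423, 1.63, -0, 1.089, -0.019], TCP at [255.274, 570.473, 222.675] pointing down, gripper open.
Joint ranges: [-3, 3], [-0.9, 2.11], [0.09, 2.58], [-1.31, 4.45], [0.11, 2.69], [-2.54, 2.54]. Speed limits (rad/s): [2.39, 2.39, 3.01, 3.14, 3.14, 3.14].

## Interface

Orientations are given as a rotation vector (axis times angle).
In Python, from station import manip gives the robot as it stands.
- The arm moves only by the tool move_arm, never from a script. Its argument "moves" is a list that holds one entry, the list of rows, each a list of 7 numbers: the finger opening in mm, from 0 to 87.8, then the shift along the tool's x, y, z in mm, then the turn, a rotation vector about the tool's x, y, z in degrees. In form: [[[gripper, tx, ty, tz, wx, wy, wz], ...]]. A call has 1 to 12 rows; each row shifts and turns the commanded pose from where the row before left it, along the tool's axes as they then stand; what a row does not reach is not made up. A row lasts 1/12 s, in which the tool goes at most 41.7 mm and 7.16 degrees, less where a joint would pass 70% of its speed; a pose out of reach is approached as far as the arm can. A call with a gripper value outside its range is refused whole. The fingers move at their own pace and stop on an object; "squeeze" is the grip in N (left out, the last holds). Time passes only in rows, so rows that do not move let the fingers close. It gives the time, the measured TCP pose, the force, the opening and the grip force at its end, in the units of the state.
- manip.get_obs(): the state, without advancing time (a new reading comes with each control period).
- manip.snapshot(name): name is "scene" or "side" or "wrist"; returns a dict with "color" (400x640x3 uint8, red, green, blue), "fx", "fy", "cx", "cy" (pixels), "cam_to_world" (4x4, takes a point from camera to world coordinates); the wrist camera has in their place "hand_eye" (4x4, takes a point from camera to tool coordinates, whose origin is the TCP and whose axes are the flange's). Camera axes: x right, y up, looking along -z (the intrinsics and any distortion apply to the point x, -y, -z); pixel columns grow to the right and rows downward; lengths in mm; the calibration is good to about 2 mm. A picture is of the moment at which its call begins: read the wrist's pose just before it. There is no depth.
- manip.close_job(): hands the job in; it is judged then, once.
The state is a dict: "time": time; "q": joint angles; "dq": joint speeds; "joint_efforts": joint torques, N m; "ee_pos": TCP position; "tcp_rot": TCP orientation; "contact_force": force on the tool from outside, world axes, zero at the start; "torque": the same for the moment, N m; "opening": finger opening in mm; "finger_force": force on a finger pad.
Only numpy, scipy, OpenCV 4.12 (cv2) and the standard library are available. Lean on these libraries where they do the work, as an engineer would, in place of code of your own. Each camera call takes 0.05 s, during which the arm holds its last target. There are 200 camera calls.

## Task

Somebody left the glue bottle standing in the packing cell meant for the last relay. First lift the bottle out, keeping it upright, and stand it wholly on the round cork mat; then pack the loose full-width relay into the cell that the bottle stood in, upright on the cell's floor with its long side along the row of cells, like the two already packed.

Things in the scene. Friction and masses are not known exactly. Their poses are not given: they have to be found in the camera images.
- bottle_centre (a point): Small capped glue bottle: white round body with a paper label, 44 mm in diameter, 95 mm tall in all, black cap on a narrower neck; about 0.12 kg. It stands upright, near the middle of one of the three packing cells. The point is its centre, 47.5 mm above its underside; z is its upward axis.
- relay_centre (a point): The only full-width relay not yet packed: black block 60 mm long (x), 36 wide (y), 50 high, flat sides; both ends step down to 38 mm (full-height middle 34 mm long) with two brass screws each; 0.12 kg. Stands on the table left or right of the cells. Point: its centre, 25 mm above its underside; z up. The slimmer relay (18 mm wide, one screw per end), tape roll and jar are not part of the job.
- cell: Packing cell to clear and fill: square open white tray, 98 mm outside, 92 inside, 22 high, walls and floor 3 mm, fixed; of three alike in a row, 100 mm apart, on a grey board 6 mm thick, the one with the bottle; the others hold a packed relay each, same size as the loose one. Origin: centre of its underside, 6 mm above the table; x runs along the row and the packed relays' long sides, z up.
- mat: Round cork mat, 130 mm in diameter, 4 mm thick, fixed flat on the table on the other side of the row from the loose relay. Origin: centre of its underside, at table height; z is up.

How it is judged:
By the outcome, as a careful person would: the job done as asked, in the order asked, and still so for the second after the job is handed in, with the robot touching nothing.
It also fails if it takes over 64 s, if anything falls off the work surface, if the arm or the gripper's body presses on something with over 40 N, if the wrist force passes 120 N, or if a joint passes its speed limit or range.

## Working session

There is one attempt and no reset: what is moved stays moved. The work goes in short steps, Python scripts to look and compute and a tool call to move; the robot and the scene stay as the last step left them, time stands still between calls to the robot, and variables do not carry over. Pictures are saved under pics/ and viewed, at most 10 in all, crops included, and the job is handed in when it is done.

Besides the shell and the picture viewer there is one more tool, called after ">>>" as name(argument=value, ...) on one line, values as JSON. move_arm: Moves the arm, as the interface text tells. Its arguments: {"type":"object","properties":{"moves":{"type":"array","items":{"type":"array","items":{"type":"array","items":{"type":"number"}}}},"squeeze":{"type":"number"}},"required":["moves"]}

```bash
mkdir -p pics; ls
cat > h.py <<'E'
import numpy as np, cv2, pickle
from station import manip
from scipy.spatial.transform import Rotation as R
def snap(n,f):
    o=manip.get_obs(); s=manip.snapshot(n); s=dict(s)
    if 'hand_eye' in s:
        T=np.eye(4);T[:3,:3]=R.from_rotvec(o['tcp_rot']).as_matrix();T[:3,3]=o['ee_pos'];s['cam_to_world']=T@np.array(s['hand_eye'])
    pickle.dump(s,open(f'pics/{f}.pkl','wb'));cv2.imwrite(f'pics/{f}.png',s['color'][:,:,::-1]);return s
def load(f): return pickle.load(open(f'pics/{f}.pkl','rb'))
def ray(s,u,v):
    T=np.array(s['cam_to_world']);d=np.array([(u-s['cx'])/s['fx'],-(v-s['cy'])/s['fy'],-1]);return T[:3,3],T[:3,:3]@d
def onz(s,u,v,z):
    o,d=ray(s,u,v);return o+d*(z-o[2])/d[2]
def tri(*a):
    A=np.zeros((3,3));b=np.zeros(3);L=[]
    for s,u,v in a:
        o,d=ray(s,u,v);d=d/np.linalg.norm(d);P=np.eye(3)-np.outer(d,d);A+=P;b+=P@o;L.append((P,o))
    x=np.linalg.solve(A,b);return x,[round(float(np.linalg.norm(P@(x-o))),2) for P,o in L]
E
python3 - <<'E'
from h import *
a=snap('scene','s1');b=snap('side','d1');w=snap('wrist','w1')
for s in(a,b,w):print({k:v for k,v in s.items() if k!='color'})
print(manip.get_obs())
E
```

```text
pics
{'fx': 371.1386850149678, 'fy': 371.1386850149678, 'cx': 315.2376392750384, 'cy': 194.72758476742314, 'cam_to_world': array([[-1.86758237e-01, -6.26986343e-01,  7.56313088e-01,
         1.10392994e+03],
       [ 9.82220120e-01, -1.34140849e-01,  1.31338752e-01,
         7.37201580e+01],
       [ 1.91048764e-02,  7.67394526e-01,  6.40890509e-01,
         5.36852471e+02],
       [ 0.00000000e+00,  0.00000000e+00,  0.00000000e+00,
         1.00000000e+00]])}
{'fx': 436.1319196530615, 'fy': 436.1319196530615, 'cx': 321.1450759691102, 'cy': 205.41891258002227, 'cam_to_world': array([[ 9.43150440e-01,  1.66545677e-01, -2.87627857e-01,
         2.59169307e+02],
       [-3.32231428e-01,  4.97048609e-01, -8.01601496e-01,
        -8.68774008e+02],
       [ 9.46176213e-03,  8.51589818e-01,  5.24123323e-01,
         6.43791151e+02],
       [ 0.00000000e+00,  0.00000000e+00,  0.00000000e+00,
         1.00000000e+00]])}
{'fx': 355.8374740167647, 'fy': 355.8374740167647, 'cx': 321.9904588312521, 'cy': 199.34958216643815, 'hand_eye': array([[-1.58833981e-04,  9.60065584e-01,  2.79774999e-01,
  
[... 617 characters left out ...]
   1.00000000e+00]])}
{'time': 0.15, 'q': array([ 1.13102594e+00,  4.23676795e-01,  1.63047392e+00,  1.60242171e-05,
        1.08859228e+00, -1.90333259e-02]), 'dq': array([-0.00129317, -0.00124481, -0.00249935, -0.00292595,  0.00132731,
       -0.00064755]), 'joint_efforts': array([-7.74202999e-05, -5.44986677e+01, -2.73920828e+01,  6.43921550e-02,
        2.05040403e-02, -8.83536018e-05]), 'ee_pos': array([255.08698431, 570.12363056, 222.08901665]), 'tcp_rot': array([-6.55982204e-01, -3.07206093e+00,  1.75438454e-03]), 'contact_force': array([ 0.44479599, -0.44164976, -0.55323508]), 'torque': array([ 0.00138554, -0.07174778,  0.05349023]), 'finger_force': 0.0, 'opening': 87.80021866734411}
```

View pics/s1.png

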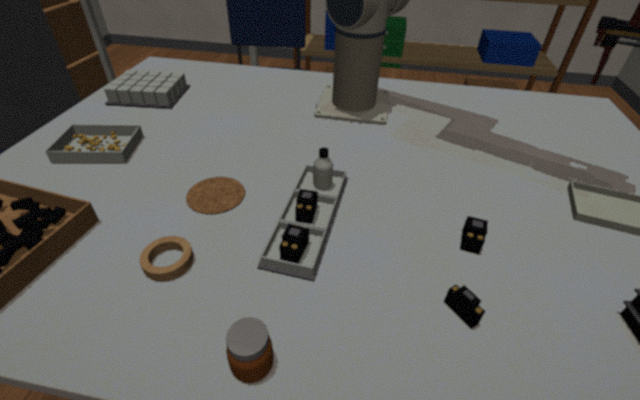

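View pics/d1.png

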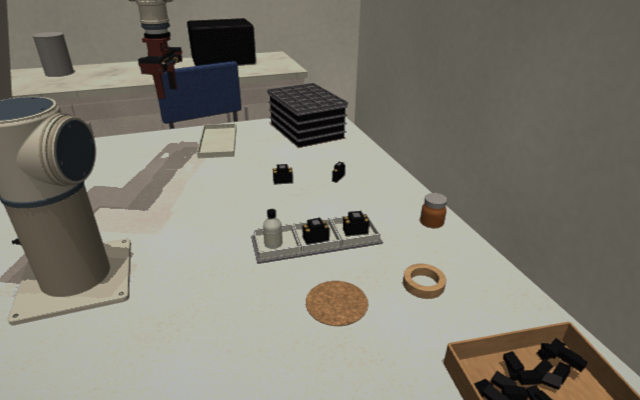

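The scene view shows the bottle at (323,170), packed relays at (306,206) and (293,243), the mat at (216,195), and two loose relays at (474,234) and (463,305). In the side view the mat is at (337,302), the bottle at (272,230), and the relays at (283,174) and (339,172). I'll enlarge these next.

Run:
```python
from h import *
def c(f,x,y,w,h,k): return cv2.resize(cv2.imread(f'pics/{f}.png')[y:y+h,x:x+w],None,fx=k,fy=k,interpolation=cv2.INTER_CUBIC)
# A: scene bottle+cell 280..360,140..200 x5 =400x300 ; B scene relay 440..520,200..260
A=c('s1',280,142,80,60,5);B=c('s1',440,205,80,60,5);C=c('d1',245,204,80,60,5);D=c('d1',250,150,80,60,5)
cv2.imwrite('pics/m1.png',np.vstack([np.hstack([A,B]),np.hstack([C,D])]))
for f,(x,y,w,h) in {'s1':(170,165,90,60),'d1':(295,270,85,65)}.items():
    im=cv2.cvtColor(cv2.imread(f'pics/{f}.png'),cv2.COLOR_BGR2HSV)[y:y+h,x:x+w]
    m=(im[...,1]>90).astype(np.uint8)
    n,l,st,ce=cv2.connectedComponentsWithStats(m);i=1+np.argmax(st[1:,4])
    cn=max(cv2.findContours((l==i).astype(np.uint8),0,1)[0],key=len);e=cv2.fitEllipse(cn)
    print(f,e[0][0]+x,e[0][1]+y,e, onz(load(f),e[0][0]+x,e[0][1]+y,4))
```

```text
s1 215.0528564453125 195.2117156982422 ((45.0528564453125, 30.211715698242188), (34.17628479003906, 57.27115249633789), 79.87166595458984) [ 523.28640974 -252.64037694    4.        ]
d1 336.31501388549805 302.8697204589844 ((41.31501388549805, 32.869720458984375), (43.684268951416016, 60.80766296386719), 93.04572296142578) [ 512.92584927 -260.42520957    4.        ]
```

View pics/m1.png

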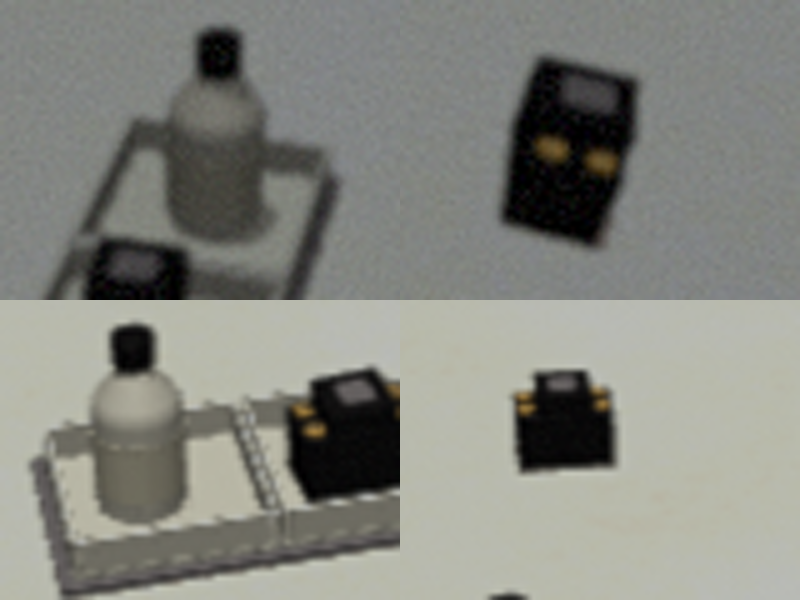

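View pics/w1.png

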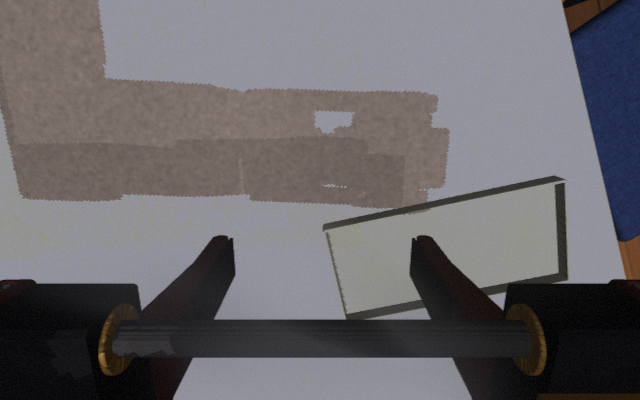

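Crops: the bottle cap top is at scene (324,149) and side (271,210). The two-screw relay, confirmed as the full-width one, has its top label at scene (478,223) and side (282,167). The wrist view shows only table, shadow and an empty tray. Triangulating next.

Run:
```python
from h import *
np.set_printoptions(precision=1,suppress=True)
s=load('s1');d=load('d1')
S=lambda x,y,X,Y:(X+x/5-.4,Y+y/5-.4)
A=lambda x,y:(s,*S(x,y,280,142));B=lambda x,y:(s,*S(x-400,y,440,205));C=lambda x,y:(d,*S(x,y-300,245,204));D=lambda x,y:(d,*S(x-400,y-300,250,150))
print('cap',tri(A(219,37),C(132,331)))
print('label',tri(B(590,92),D(562,383)))
print('relay bottom side',onz(*D(520,470),0),onz(*D(614,466),0))
print('relay bottom scene',onz(*B(503,222),0),onz(*B(600,244),0))
print('cell far-left corner A(140,122) rim, right far (330,152)',onz(*A(140,122),28),onz(*A(330,152),28))
print('cell side C (48,440) (65,545) (285,515)',onz(*C(48,440),28),onz(*C(68,545),28),onz(*C(283,515),28),)
print('mat',tri((s,215,195.2),(d,336.3,302.9)))
# pack labels
print('packed near label',onz(*C(357,390),59),'A',onz(*A(135,263),59))
```

```text
cap (array([438.9, -26.1, 104.2]), [0.77, 0.77])
label (array([547.6, 290.9,  50.3]), [0.07, 0.07])
relay bottom side [516.8 282.2   0. ] [572.8 268.9   0. ]
relay bottom scene [572.9 269.5   0. ] [576.9 305.1   0. ]
cell far-left corner A(140,122) rim, right far (330,152) [403.5 -67.9  28. ] [408.1  22.9  28. ]
cell side C (48,440) (65,545) (285,515) [401.    9.8  28. ] [392.3 -75.3  28. ] [492.  -85.1  28. ]
mat (array([ 515.8, -255.9,   -1.9]), [1.04, 1.04])
packed near label [543.6 -40.7  59. ] A [542.  -41.5  59. ]
```

>>> move_arm(moves=[[[87.8,0,0,-26,0,0,-6.2],[87.8,0,0,-26,0,0,-6.2],[87.8,0,0,-26,0,0,-6.2],[87.8,-20,-36,0,0,0,0],[87.8,-20,-36,0,0,0,0],[87.8,-20,-36,0,0,0,0],[87.8,-20,-36,0,0,0,0],[87.8,-20,-36,0,0,0,0],[87.8,-20,-36,0,0,0,0],[87.8,-20,-36,0,0,0,0],[87.8,-20,-36,0,0,0,0],[87.8,-20,-36,0,0,0,0]]])

```text
time: 1.15
ee_pos: [403.5, 228.8, 300.7]
tcp_rot: [0.15, 3.138, 0.0]
contact_force: [0.7, 0.0, -0.2]
opening: 87.8
finger_force: 0.0
```

>>> move_arm(moves=[[[87.8,-16,-35,0,0,0,0],[87.8,-16,-35,0,0,0,0],[87.8,-16,-35,0,0,0,0],[87.8,0,0,0,0,0,0],[87.8,0,0,0,0,0,0],[87.8,0,0,0,0,0,0]]])

```text
time: 1.65
ee_pos: [440.8, 121.6, 300.5]
tcp_rot: [-0.153, -3.137, -0.0]
contact_force: [0.3, 0.6, -0.2]
opening: 88.0
finger_force: 0.0
```

Run:
```python
from h import *
s=snap('wrist','w2');o=manip.get_obs();M=R.from_rotvec(o['tcp_rot']).as_matrix();print(o['time'],o['ee_pos'],o['q'],M.round(3))
```

```text
1.7 [440.70703536 122.22257835 300.55792874] [ 2.44255946e-01  7.64497798e-02  1.90263380e+00  4.10156920e-04
  1.16281721e+00 -1.23092483e+00] [[-0.995  0.096 -0.   ]
 [ 0.096  0.995  0.   ]
 [ 0.     0.    -1.   ]]
```

View pics/w2.png

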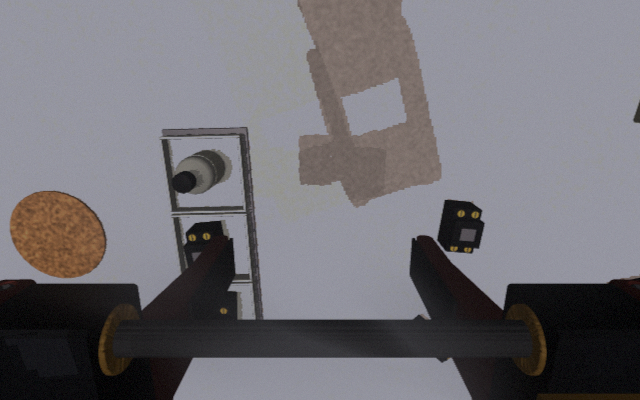

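Wrist view: mat at (58,234), cap top at (184,182), bottle-cell rim spanning columns 163–248 and rows 130–212, relay at (461,226). Enlarging the cell and the relay.

Run:
```python
from h import *
im=cv2.imread('pics/w2.png')
k=lambda x,y,w,h:cv2.resize(im[y:y+h,x:x+w],None,fx=5,fy=5,interpolation=cv2.INTER_CUBIC)
cv2.imwrite('pics/m2.png',np.hstack([k(150,115,100,110),k(435,180,60,110)]))
```

```text
(no output)
```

View pics/m2.png

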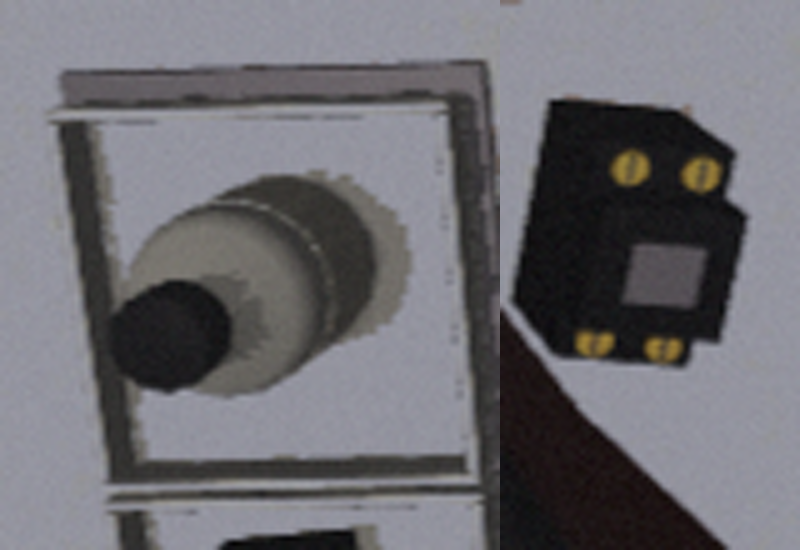

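Crop: outer cell rim corners at about (50,113), (452,100), (483,482), (107,490); cap top at (163,340); relay label centre at (663,275), with its edges running (625,243)→(622,303).

Run:
```python
from h import *
np.set_printoptions(precision=1,suppress=True)
s=load('s1');d=load('d1');w=load('w2')
W=lambda x,y:(w,150+x/5-.4,115+y/5-.4);V=lambda x,y:(w,435+(x-500)/5-.4,180+y/5-.4)
c=[onz(*W(*p),28) for p in[(50,113),(452,100),(483,482),(107,490)]]
print('rim',np.array(c),'mean',np.mean(c,0),[np.linalg.norm(c[i]-c[i-1]) for i in range(4)])
for i,j in((0,3),(1,2)):
    v=c[j]-c[i];print(np.degrees(np.arctan2(v[1],v[0])))
S=lambda x,y,X,Y:(X+x/5-.4,Y+y/5-.4)
A=(s,*S(219,37,280,142));C=(d,*S(132,31,245,204));B=(s,*S(190,92,440,205));D=(d,*S(162,83,250,150))
print('cap',tri(A,C,W(163,340)),onz(*W(163,340),104))
print('label',tri(B,D,V(663,275)),onz(*V(663,275),50))
l=[onz(*V(*p),50) for p in[(548,100),(514,305)]]
print('screws',[onz(*V(*p),38) for p in[(630,168),(702,174),(595,344),(664,349)]])
hs=cv2.cvtColor(cv2.imread('pics/w2.png'),cv2.COLOR_BGR2HSV)[180:285,0:110]
cn=max(cv2.findContours((hs[...,1]>90).astype(np.uint8),0,1)[0],key=len);e=cv2.fitEllipse(cn);print(e)
print('mat',onz(w,e[0][0],e[0][1]+180,4), tri((s,215,195.2),(d,336.3,302.9),(w,e[0][0],e[0][1]+180)))
# cell-floor depth: base of bottle from tri of rim far-left corner scene/wrist
print('rimcorner',tri((s,*S(140,122,280,142)),W(50,113)), tri((s,*S(330,152,280,142)),W(452,100)))
```

```text
rim [[394.5 -70.1  28. ]
 [400.9  27.   28. ]
 [497.4  19.2  28. ]
 [490.1 -77.1  28. ]] mean [445.7 -25.3  28. ] [np.float64(95.9147274894781), np.float64(97.32428613478788), np.float64(96.87025593227236), np.float64(96.61451788359456)]
-4.153944664601655
-4.572629319530571
cap (array([438.3, -24.7, 103.1]), [1.93, 0.89, 1.85]) [437.4 -22.4 104. ]
label (array([547.6, 291.8,  50.3]), [0.8, 0.46, 1.07]) [548.  293.1  50. ]
screws [array([523.5, 289.1,  38. ]), array([526.9, 307.1,  38. ]), array([570.9, 280.6,  38. ]), array([574. , 298.4,  38. ])]
((57.25944900512695, 53.96985626220703), (79.7950210571289, 99.3908920288086), 122.74342346191406)
mat [ 512.2 -251.1    4. ] (array([ 515.1, -256.2,   -2.1]), [1.27, 1.09, 0.85])
rimcorner (array([395. , -71. ,  22.6]), [1.53, 1.53]) (array([401.2,  24. ,  22.5]), [1.66, 1.66])
```

>>> move_arm(moves=[[[66,-2.3,-29.3,0,0,0,0],[66,-2.3,-29.3,0,0,0,0],[66,-2.3,-29.3,0,0,0,0],[66,-2.3,-29.3,0,0,0,0],[66,-2.3,-29.3,0,0,0,0],[66,0,0,30,0,0,0],[66,0,0,30,0,0,0],[66,0,0,30,0,0,0],[66,0,0,30,0,0,0],[66,0,0,30,0,0,0],[66,0,0,0,0,0,0],[66,0,0,0,0,0,0]]])

```text
time: 2.7
ee_pos: [437.5, -24.0, 149.9]
tcp_rot: [-0.147, -3.134, -0.0]
contact_force: [1.0, 0.4, 0.8]
opening: 65.8
finger_force: 0.0
```

Run:
```python
from h import *
s=snap('wrist','w3');o=manip.get_obs();print(o['time'],o['ee_pos'],o['opening'])
```

```text
2.75 [438.75115807 -24.35385263 151.24595251] 65.95105402793955
```

View pics/w3.png

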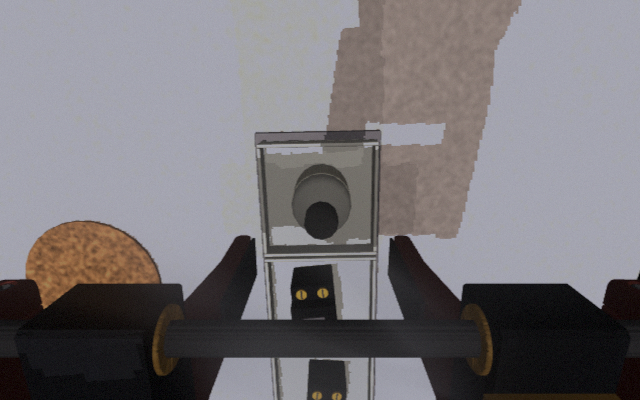

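The bottle is centred between the fingers: cap at (321,220), finger tips at columns 247 and 400, cell rim (258,146)–(377,257).

Run:
```python
from h import *
w=load('w3');np.set_printoptions(precision=1,suppress=True)
print(onz(w,321,222,104)); c=np.array([onz(w,u,v,28) for u,v in[(258,146),(380,143),(377,257),(265,258)]]);print(c,c.mean(0))
hs=cv2.cvtColor(cv2.imread('pics/w3.png'),cv2.COLOR_BGR2HSV)[200:282,0:165]
cn=max(cv2.findContours((hs[...,1]>90).astype(np.uint8),0,1)[0],key=len)[:,0,:]+[0,200]
cn=cn[(cn[:,1]<275)]
p=np.array([onz(w,u,v,4)[:2] for u,v in cn]);A=np.c_[2*p,np.ones(len(p))];x=np.linalg.lstsq(A,(p**2).sum(1),rcond=None)[0];print('mat',x[:2],np.sqrt(x[2]+x[:2]@x[:2]))
```

```text
[436.6 -24.1 104. ]
[[395.3 -70.6  28. ]
 [402.   26.1  28. ]
 [500.4  18.6  28. ]
 [492.1 -78.4  28. ]] [447.4 -26.1  28. ]
mat [ 513.8 -251.6] 63.323721040451964
```

>>> move_arm(moves=[[[66,0,0,30,0,0,0],[66,0,0,30,0,0,0],[66,0,0,30,0,0,0],[66,0,0,15,0,0,0],[66,0,0,15,0,0,0],[66,0,0,0,0,0,0],[66,0,0,0,0,0,0]]], squeeze=15)

```text
time: 3.33
ee_pos: [439.7, -25.1, 31.8]
tcp_rot: [0.15, 3.136, -0.0]
contact_force: [0.7, 0.5, 0.8]
opening: 65.9
finger_force: 0.0
```

>>> move_arm(moves=[[[38,0,0,0,0,0,0],[38,0,0,0,0,0,0],[38,0,0,0,0,0,0],[38,0,0,0,0,0,0],[38,0,0,0,0,0,0],[38,0,0,0,0,0,0],[38,0,0,0,0,0,0],[38,0,0,0,0,0,0]]], squeeze=15)

```text
time: 4.0
ee_pos: [439.2, -25.3, 31.6]
tcp_rot: [0.151, 3.136, 0.0]
contact_force: [-0.9, 1.0, 10.3]
opening: 43.5
finger_force: 15.0
```

>>> move_arm(moves=[[[38,0,0,-3,0,0,0],[38,0,0,-7,0,0,0],[38,0,0,-15,0,0,0],[38,0,0,-20,0,0,0],[38,0,0,-20,0,0,0],[38,0,0,-15,0,0,0],[38,0,0,-10,0,0,0],[38,0,0,0,0,0,0],[38,0,0,0,0,0,0]]], squeeze=20)

```text
time: 4.75
ee_pos: [438.6, -25.4, 121.0]
tcp_rot: [0.151, 3.137, -0.0]
contact_force: [-0.1, -0.2, -2.2]
opening: 43.3
finger_force: 20.0
```

>>> move_arm(moves=[[[38,-4.2,-9.5,0,0,0,0],[38,-8,-18.2,0,0,0,0],[38,-10.5,-23.8,0,0,0,0],[38,-10.5,-23.8,0,0,0,0],[38,-10.5,-23.8,0,0,0,0],[38,-10.5,-23.8,0,0,0,0],[38,-10.5,-23.8,0,0,0,0],[38,-10.5,-23.8,0,0,0,0],[38,-10.5,-23.8,0,0,0,0],[38,-7,-16,0,0,0,0],[38,-3.7,-8.4,0,0,0,0],[38,0,0,0,0,0,0]]])

```text
time: 5.75
ee_pos: [513.3, -254.2, 119.4]
tcp_rot: [-0.154, -3.137, -0.0]
contact_force: [0.3, 0.1, -0.8]
opening: 43.9
finger_force: 20.0
```

Run:
```python
from h import *
s=snap('wrist','w4');t=snap('side','d4');o=manip.get_obs();print(o['time'],o['ee_pos'],o['opening'],o['contact_force'],o['finger_force'])
a=s['color'][150:400,150:500];b=cv2.resize(t['color'][200:350,260:420],None,fx=2.5,fy=2.5)
c=np.zeros((375,750,3),np.uint8);c[:250,:350]=a;c[:,350:]=b;cv2.imwrite('pics/m4.png',c[:,:,::-1])
```

```text
5.85 [ 512.3278861  -251.85624269  119.58439264] 43.65515634473961 [ 0.63053899  0.29295165 -1.1340406 ] 19.99961579684168
```

View pics/m4.png

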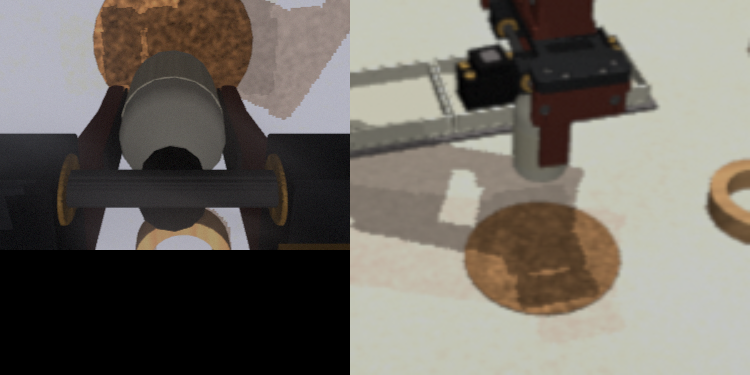

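The bottle hangs upright in the grip, with the mat below it in both views. Lowering it now.

>>> move_arm(moves=[[[38,0,0,15,0,0,0],[38,0,0,22,0,0,0],[38,0,0,22,0,0,0],[38,0,0,15,0,0,0],[38,0,0,8,0,0,0],[38,0,0,5,0,0,0],[38,0,0,2,0,0,0],[38,0,0,0,0,0,0],[38,0,0,0,0,0,0]]])

```text
time: 6.6
ee_pos: [513.9, -252.4, 32.4]
tcp_rot: [0.151, 3.137, -0.001]
contact_force: [-0.5, -0.1, -1.4]
opening: 43.6
finger_force: 20.0
```

>>> move_arm(moves=[[[38,0,0,1.5,0,0,0],[38,0,0,1,0,0,0],[38,0,0,0.5,0,0,0],[38,0,0,0,0,0,0]]])

```text
time: 6.93
ee_pos: [513.4, -252.4, 28.8]
tcp_rot: [0.151, 3.138, -0.0]
contact_force: [0.5, -0.4, -1.3]
opening: 43.6
finger_force: 20.0
```

>>> move_arm(moves=[[[38,0,0,1,0,0,0],[38,0,0,0.7,0,0,0],[38,0,0,0.3,0,0,0],[38,0,0,0,0,0,0]]])

```text
time: 7.27
ee_pos: [513.3, -252.3, 26.7]
tcp_rot: [-0.151, -3.138, 0.0]
contact_force: [-0.5, 0.4, -0.2]
opening: 43.6
finger_force: 20.0
```

>>> move_arm(moves=[[[38,0,0,0.5,0,0,0],[38,0,0,0,0,0,0]]])

```text
time: 7.43
ee_pos: [513.4, -252.3, 26.7]
tcp_rot: [-0.151, -3.138, 0.0]
contact_force: [-1.6, 0.4, 6.0]
opening: 43.8
finger_force: 20.0
```

>>> move_arm(moves=[[[46,0,0,0,0,0,0],[50,0,0,0,0,0,0],[60,0,0,0,0,0,0],[70,0,0,0,0,0,0],[70,0,0,0,0,0,0],[70,0,0,0,0,0,0],[70,0,0,-10,0,0,0],[70,0,0,-25,0,0,0],[70,0,0,-30,0,0,0],[70,0,0,-35,0,0,0],[70,0,0,-35,0,0,0],[70,0,0,-25,0,0,0]]])

```text
time: 8.43
ee_pos: [514.1, -252.7, 189.9]
tcp_rot: [0.151, 3.135, -0.002]
contact_force: [1.2, -0.7, 0.3]
opening: 70.2
finger_force: 0.0
```

Run:
```python
from h import *
s=snap('side','d5');t=snap('scene','s5');o=manip.get_obs();print(o['time'],o['ee_pos'],o['q'],o['contact_force'])
M=R.from_rotvec(o['tcp_rot']).as_matrix();print(M.T@(np.array([548,292,190])-o['ee_pos']))
a=cv2.resize(s['color'][200:350,260:420],None,fx=2.5,fy=2.5);b=cv2.resize(t['color'][120:270,170:330],None,fx=2.5,fy=2.5)
cv2.imwrite('pics/m5.png',np.hstack([a,b])[:,:,::-1])
```

```text
8.5333 [ 516.02457401 -253.67643304  191.70375302] [-4.77576885e-01  3.84471448e-01  1.77321605e+00 -5.18245006e-05
  9.74732026e-01 -1.95226118e+00] [-0.23071648 -0.79644547  0.35807486]
[ 2.05274417e+01  5.46229436e+02 -3.57907582e-01]
```

View pics/m5.png

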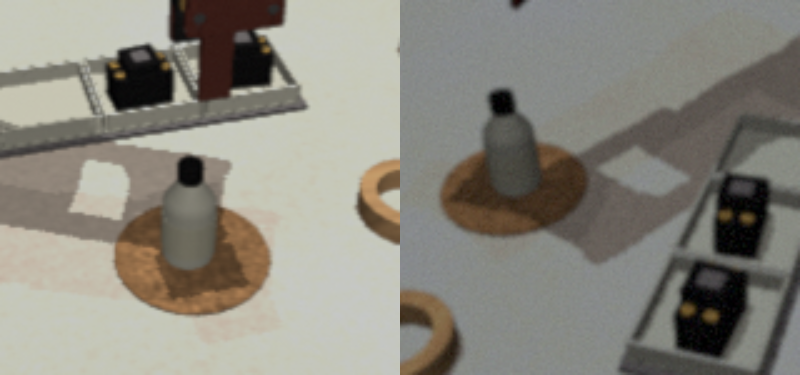

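The bottle stands upright near the mat's centre, and its cell is now empty. Next is the relay.

>>> move_arm(moves=[[[70,1.4,20,0,0,0,0],[70,1.4,38,0,0,0,0],[70,1.4,38,0,0,0,0],[70,1.4,38,0,0,0,0],[70,1.4,38,0,0,0,0],[70,1.4,38,0,0,0,0],[70,1.4,38,0,0,0,0],[70,1.4,38,0,0,0,0],[70,1.4,38,0,0,0,0],[70,1.4,38,0,0,0,0],[70,1.4,38,0,0,0,0],[70,1.4,38,0,0,0,0]]])

```text
time: 9.53
ee_pos: [537.8, 187.0, 185.6]
tcp_rot: [-0.151, -3.137, 0.001]
contact_force: [1.2, -1.7, -0.3]
opening: 69.8
finger_force: 0.0
```

>>> move_arm(moves=[[[70,1.4,38,0,0,0,0],[70,1.4,38,0,0,0,0],[70,1,33,0,0,0,0],[70,0,20,0,0,0,5.5],[70,0,0,0,0,0,0],[70,0,0,0,0,0,0]]])

```text
time: 10.03
ee_pos: [546.4, 314.5, 185.2]
tcp_rot: [-0.296, -3.126, 0.002]
contact_force: [-0.2, 0.2, 0.1]
opening: 70.0
finger_force: 0.0
```

Run:
```python
from h import *
s=snap('wrist','w6');o=manip.get_obs();print(o['time'],o['ee_pos']);M=R.from_rotvec(o['tcp_rot']).as_matrix();print(M)
cv2.imwrite('pics/m6.png',cv2.resize(s['color'][150:300,220:420],None,fx=4,fy=4,interpolation=2)[:,:,::-1])
```

```text
10.0833 [546.48221131 313.45235226 185.31015317]
[[-0.98207781  0.18846926 -0.00158296]
 [ 0.1884713   0.98207789 -0.00126236]
 [ 0.00131667 -0.00153808 -0.99999795]]
```

View pics/m6.png

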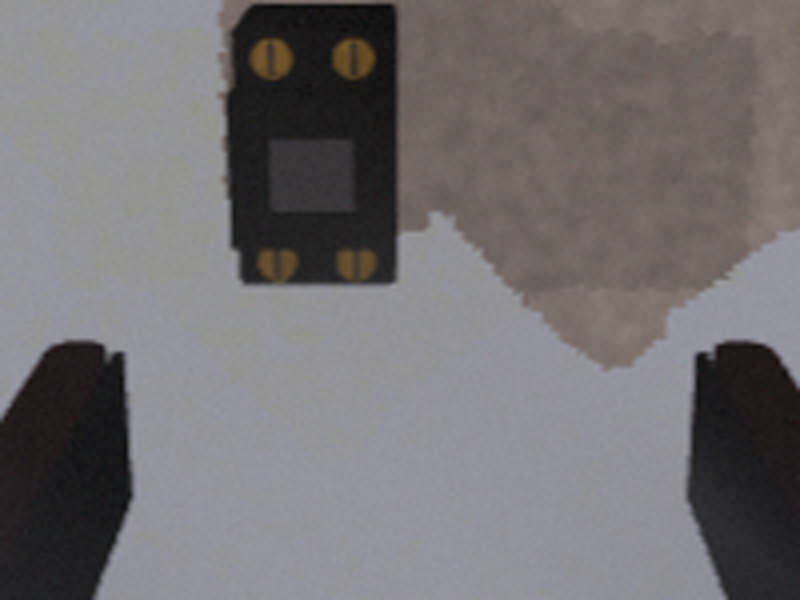

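The relay is squared with the tool, label centre at crop (312,176) and screws at (271,60), (354,60), (277,265), (356,265). I overshot by about 20 mm in y, so I'll compute the correction.

Run:
```python
from h import *
s=load('w6');o=manip.get_obs();M=R.from_rotvec(o['tcp_rot']).as_matrix()
f=lambda x,y,z:onz(s,220+x/4-.4,150+y/4-.4,z)
p=f(312,176,50);q=np.mean([f(*a,38) for a in[(271,60),(354,60),(277,265),(356,265)]],0)
print(p,q,o['ee_pos']);
for t in(p,q):print(M.T@(t-o['ee_pos']))
a=f(271,60,38)-f(277,265,38);print(np.degrees(np.arctan2(*(M.T@a)[[1,0]])))
print(tri((load('w2'),435+163/5-.4,180+275/5-.4),(s,220+312/4-.4,150+176/4-.4),(load('s1'),477.6,223)))
```

```text
[547.91074009 293.29757632  50.        ] [548.48810368 292.94559637  38.        ] [546.48221131 313.45235226 185.31015317]
[ -5.37968265 -19.31620863 135.33305708]
[ -6.02883684 -19.53460816 147.33256286]
-0.14394670855175126
(array([547.63266055, 292.41735193,  50.29119083]), [0.51, 0.94, 1.4])
```

>>> move_arm(moves=[[[70,-2.9,-9.7,0,0,0,0],[70,-2.8,-9.7,0,0,0,0],[70,0,0,20,0,0,0],[70,0,0,30,0,0,0],[70,0,0,30,0,0,0],[70,0,0,30,0,0,0],[70,0,0,25,0,0,0],[70,0,0,20,0,0,0],[70,0,0,10,0,0,0],[70,0,0,3,0,0,0],[70,0,0,0,0,0,0],[70,0,0,0,0,0,0]]])

```text
time: 11.08
ee_pos: [550.1, 293.6, 19.3]
tcp_rot: [0.302, 3.126, 0.001]
contact_force: [-0.1, 0.2, -0.3]
opening: 70.2
finger_force: 0.0
```

>>> move_arm(moves=[[[30,0,0,0,0,0,0],[30,0,0,0,0,0,0],[30,0,0,0,0,0,0],[30,0,0,0,0,0,0],[30,0,0,0,0,0,0],[30,0,0,0,0,0,0],[30,0,0,0,0,0,0],[30,0,0,0,0,0,0],[30,0,0,0,0,0,0]]], squeeze=20)

```text
time: 11.83
ee_pos: [549.2, 294.0, 18.5]
tcp_rot: [0.301, 3.127, 0.0]
contact_force: [-0.9, -1.0, 5.5]
opening: 35.7
finger_force: 20.0
```

>>> move_arm(moves=[[[30,0,0,-3,0,0,0],[30,0,0,-7,0,0,0],[30,0,0,-15,0,0,0],[30,0,0,-25,0,0,-2],[30,0,0,-25,0,0,-2.4],[30,0,0,-15,0,0,-2],[30,0,0,-10,0,0,0],[30,2,-10,0,0,0,0],[30,4,-20,0,0,0,0],[30,7,-30,0,0,0,0],[30,7,-30,0,0,0,0],[30,7,-30,0,0,0,0]]])

```text
time: 12.83
ee_pos: [510.8, 174.7, 116.9]
tcp_rot: [-0.127, -3.137, 0.001]
contact_force: [-0.0, -0.7, -0.8]
opening: 36.2
finger_force: 20.0
```

>>> move_arm(moves=[[[30,7,-30,0,0,0,0],[30,7,-30,0,0,0,0],[30,7,-30,0,0,0,0],[30,7,-30,0,0,0,0],[30,7,-30,0,0,0,0],[30,6,-26,0,0,0,0],[30,5,-18,0,0,0,0],[30,3,-10,0,0,0,0],[30,0,-3,0,0,0,0],[30,0,0,0,0,0,0],[30,0,0,0,0,0,0]]])

```text
time: 13.75
ee_pos: [447.4, -25.5, 118.0]
tcp_rot: [-0.127, -3.139, -0.0]
contact_force: [0.3, -0.4, -2.2]
opening: 36.2
finger_force: 20.0
```

Run:
```python
from h import *
s=snap('wrist','w7');t=snap('side','d7');o=manip.get_obs();print(o['time'],o['ee_pos'],o['tcp_rot'],o['contact_force']);M=R.from_rotvec(o['tcp_rot']).as_matrix();print(M.T@(np.array([447.5,-26,27.5])-o['ee_pos']))
c=np.zeros((400,800,3),np.uint8);c[:300,:400]=s['color'][100:400,120:520];c[:,400:]=cv2.resize(t['color'][170:290,240:360],None,fx=3.333,fy=3.333)[:400,:400];cv2.imwrite('pics/m7.png',c[:,:,::-1])
```

```text
13.85 [447.52733469 -25.15860636 118.08266102] [1.25010383e-01 3.13897902e+00 2.00190641e-04] [ 0.50916375  0.0358054  -1.51746764]
[-2.87787267e-02 -8.52890075e-01  9.05825531e+01]
```

View pics/m7.png

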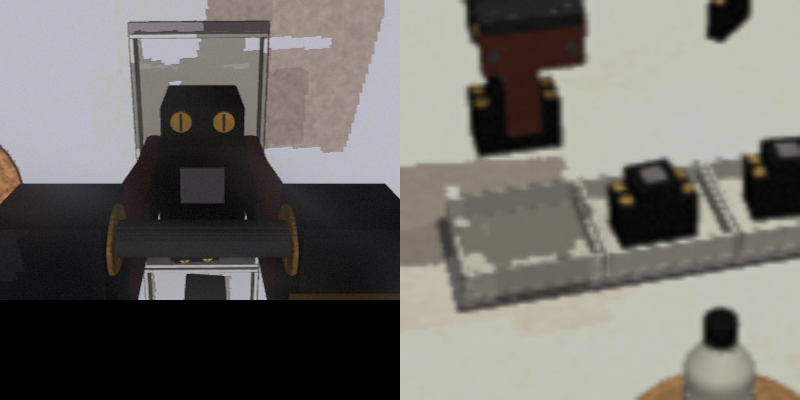

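The relay hangs level in the grip over the empty cell, aligned with the row and centred between the walls. Now 86 mm down, then a fine approach.

>>> move_arm(moves=[[[30,0,0,15,0,0,0],[30,0,0,22,0,0,0],[30,0,0,20,0,0,0],[30,0,0,14,0,0,0],[30,0,0,8,0,0,0],[30,0,0,5,0,0,0],[30,0,0,2,0,0,0],[30,0,0,0,0,0,0],[30,0,0,0,0,0,0]]])

```text
time: 14.6
ee_pos: [447.7, -25.8, 32.7]
tcp_rot: [0.126, 3.138, -0.0]
contact_force: [-0.7, -1.0, -0.8]
opening: 36.0
finger_force: 20.0
```

>>> move_arm(moves=[[[30,0,0,1,0,0,0],[30,0,0,1,0,0,0],[30,0,0,0,0,0,0],[30,0,0,0,0,0,0]]])

```text
time: 14.93
ee_pos: [447.3, -26.0, 30.4]
tcp_rot: [0.126, 3.139, -0.0]
contact_force: [0.4, -0.2, -1.2]
opening: 36.1
finger_force: 20.0
```

>>> move_arm(moves=[[[30,0,0,1,0,0,0],[30,0,0,0.8,0,0,0],[30,0,0,0,0,0,0],[30,0,0,0,0,0,0]]])

```text
time: 15.27
ee_pos: [447.1, -25.9, 28.3]
tcp_rot: [-0.126, -3.139, 0.0]
contact_force: [0.5, -0.5, -1.1]
opening: 35.9
finger_force: 20.0
```

>>> move_arm(moves=[[[30,0,0,0.6,0,0,0],[30,0,0,0,0,0,0],[30,0,0,0,0,0,0]]])

```text
time: 15.52
ee_pos: [447.1, -25.9, 27.7]
tcp_rot: [-0.126, -3.139, -0.0]
contact_force: [-0.5, -0.3, -0.2]
opening: 36.3
finger_force: 20.0
```

>>> move_arm(moves=[[[30,0,0,0.5,0,0,0],[30,0,0,0,0,0,0],[30,0,0,0,0,0,0]]])

```text
time: 15.77
ee_pos: [447.2, -25.9, 27.4]
tcp_rot: [0.126, 3.139, -0.0]
contact_force: [-0.8, -0.7, 2.3]
opening: 36.1
finger_force: 20.0
```

Contact with the floor. Releasing and retreating.

>>> move_arm(moves=[[[40,0,0,0,0,0,0],[48,0,0,0,0,0,0],[54,0,0,0,0,0,0],[54,0,0,0,0,0,0],[54,0,0,0,0,0,0],[54,0,0,-10,0,0,0],[54,0,0,-25,0,0,0],[54,0,0,-30,0,0,0],[54,0,0,-35,0,0,0],[54,0,0,-35,0,0,0],[54,0,0,-25,0,0,0],[54,0,0,0,0,0,0]]])

```text
time: 16.77
ee_pos: [450.1, -26.2, 192.7]
tcp_rot: [0.126, 3.13, -0.001]
contact_force: [0.5, -1.7, 1.2]
opening: 54.0
finger_force: 0.0
```

Run:
```python
from h import *
s=snap('wrist','w8');t=snap('side','d8');o=manip.get_obs();print(o['time'],o['ee_pos'],o['contact_force'])
c=np.zeros((400,800,3),np.uint8);c[:300,:400]=s['color'][100:400,120:520];c[:,400:]=cv2.resize(t['color'][200:340,240:380],(400,400));cv2.imwrite('pics/m8.png',c[:,:,::-1])
```

```text
16.8667 [447.66368813 -25.95162559 188.63251379] [ 0.35265453  0.46185666 -0.70981065]
```

View pics/m8.png

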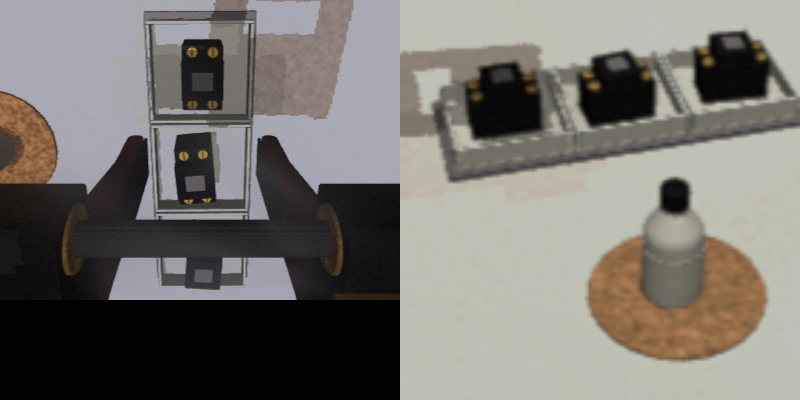

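All three cells now hold an upright relay along the row, and the bottle stands wholly on the mat. The arm is clear, so I'm handing in.

```bash
python3 -c "
from station import manip
print(manip.close_job())"
```

```text
the job is handed in; nothing more can be done
None
```

The job is handed in at about 17 s: the bottle stands upright on the cork mat and the relay is packed upright in the cleared cell along the row, but I viewed 12 pictures, two over the limit of 10.

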